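# Shuttle a tab blank under the hand press past its spring catch

### The job

The carriage of the hand press is loaded with a tab blank and stands at the loading end, held back by the spring catch. Press the catch's thumb bar down with a fingertip and, keeping it down, push the carriage by its upright push plate past the catch, then on towards its end stop under the ram until the catch springs up again behind it. Push only: leave the blank lying in its nest and everything else on the bench where it is, and finish with the hand clear.

Things in the scene. Friction and masses are not known exactly. Their poses are not given: they have to be found in the camera images.
- fixture: hand arbor press with a shuttle slide on one base plate (aluminium, 200 x 310 x 12 mm, spans x -125 to +75, y -155 to +155 mm), fixed to the bench. Origin under the plate's middle, on the bench top; z up; +y is the way the carriage slides, from the loading end to the ram; -x is the operator's side, with the thumb bar and push plate. Heights below are above the bench.
- ram (a point): lower end of the press ram (height 70 mm), above fixture x = 0, y = +89 mm. Above it the press head, heights 175 to 255 mm, is 56 mm wide along y and comes as near the operator as fixture x = -35 mm; the column stands on the +x side. The handle is at fixture x 0 to 125, y 150 to 175 mm, heights 155 to 345 mm.
- carriage (a joint): position of the carriage along the fixture's +y, m: 0 at the loading end; about 0.012 where its latch strip meets the raised catch tongue; from 0.094 the tongue can spring up behind the strip; 0.102 at the end stop. On rails, cannot lift, about 2 N friction plus a little rubbing of the tongue, stays where it is left.
- latch_strip (a point): middle of the top of the steel strip along the carriage's operator side: 70 mm long in y, fixture x -66 to -52 mm, heights 38 to 49 mm; its front end is 16 mm ahead of the push face, its rear end 54 mm behind it. The carriage itself is an aluminium plate 104 x 160 x 12 mm with its top at height 49 mm, fixture x -52 to +52 mm.
- push_face (a point): point on the rear (-y) face of the steel push plate that stands out from the carriage over the thumb bar; push it here towards the fixture's +y. The plate is 8 mm thick in y, fixture x -115 to -40 mm, heights 52 to 78 mm; this point is at x = -90 mm (over the middle of the thumb bar's width), height 65 mm. Moves with the carriage; axes as the fixture's.
- catch (a joint): how far the spring catch is pressed down, m: 0 up, 0.012 fully down. From 0.0065 the carriage's strip passes over the tongue. The spring needs about 3 N to start and 8 N at the bottom and lifts the catch again by itself; once the strip lies over the tongue it stays at about 0.006 until the strip has gone by.
- thumb_bar (a point): centre of the top of the catch's steel thumb bar (height 44 mm when up), 30 mm wide (fixture x -105 to -75) and 90 mm long in y, 45 mm each way. With the carriage at 0 the push face is 5 mm ahead of this point, so 50 mm of the bar lies open behind it. It can be pressed anywhere, and a fingertip can slide along it. Housing below: top at 24 mm; beyond its front end only the base plate.
- tongue (a point): top of the catch's tongue, 12 mm long in y, at the front end of the thumb bar, reaching in to fixture x = -54 mm; goes up and down with the thumb bar and blocks the strip when up (6 mm overlap).
- nest (a point): middle of the floor of the nest on the carriage top (height 49 mm), a pocket 34 x 54 mm with a rim 6 mm high, 75 mm ahead of the push face at fixture x = 0.
- blank_mid (a point): centre of the loose steel tab blank, 30 x 50 x 4 mm, lying flat in the nest; to be left lying there.
- tray: shallow dark steel tray 130 x 100 x 35 mm with tab blanks lying in it, on the loading side of the press; origin under its middle
- bent_tab: finished galvanised tab bent to an L, 50 x 30 mm and 26 mm tall, lying on the bench on the operator's side; origin under its middle
- screwdriver: black-handled screwdriver lying on the bench beyond the tray, 200 mm long, under 30 mm tall
- crimper: crimping pliers with two blue handles, about 195 mm long and 15 mm tall, lying beyond the press end of the slide
- oil_bottle: white cutting-oil bottle, 48 mm across and 125 mm tall, standing; origin under its middle
- rivet_tin: open aluminium tin of rivets, 64 mm across and 45 mm tall, beside the slide on the far side from the operator; origin under its middle
- letter_c: empty sheet-steel letter shell in the shape of a C, 130 mm across and 70 mm tall, standing on the bench at the right; origin under its middle

How it is judged:
By the outcome, as a careful person would: the job done as asked, in the order asked, and still so for the second after the job is handed in, with the robot touching nothing.
It also fails if it takes over 40 s, if anything falls off the work surface, if the arm or the gripper's body presses on something with over 40 N, if the wrist force passes 120 N, or if a joint passes its speed limit or range.

### The arm

A 6-joint arm with a two-finger parallel gripper is mounted at the origin on the work surface. World frame = base frame: x ahead of the robot, y to its left, z up, the work surface at z = 0. Lengths are in mm, angles in rad, forces in N, time in s.
With the tool pointing down it reaches from about 400 to 925 mm from the base axis. Payload 12.5 kg.
Tool frame: the origin (TCP) lies between the finger pads; the fingertips stand 22 mm ahead of it and the grasp point (between the pads) lies 3 mm ahead of it (r.tips_ahead is the distance from the TCP to the fingertips, in mm); z points along the fingers, y is the line along which they close (so a half turn about z gives the same grasp; the last joint's range is limited). The gripper opens to 95 mm and grips with 3 to 60 N. Pads are 20 mm wide; open, the fingers measure 119 mm over their backs; the gripper's body (75 mm by 180 mm) begins 59 mm behind the grasp point.
Start: joints at [1.143, 0.491, 1.559, -0, 1.092, -0.106], TCP at [197.654, 592.939, 236.661] pointing down, gripper open.
Joint ranges: [-3.1, 3.1], [-0.84, 2.19], [0.05, 2.79], [-1.13, 4.28], [0.06, 2.93], [-2.69, 2.69]. Speed limits (rad/s): [2.22, 2.22, 2.79, 3.14, 3.14, 3.14].

### API

Orientations are given as a unit quaternion [w, x, y, z].
In Python, from station import status, grab_frame, camera_model, job_done, r gives the robot as it stands.
- The arm moves only by the tool arm_command, never from a script. Its arguments are lists of equal length, an entry for each row: "gripper": the finger opening in mm, from 0 to 95.1; "dp": the shift along the tool's x, y, z in mm, a list of three; "delta_rot": the turn, a rotation vector about the tool's x, y, z in rad, a list of three. A call has 1 to 20 rows; each row shifts and turns the commanded pose from where the row before left it, along the tool's axes as they then stand; what a row does not reach is not made up. A row lasts 1/8 s, in which the tool goes at most 62.5 mm and 10.7 degrees, less where a joint would pass 70% of its speed; a pose out of reach is approached as far as the arm can. A call is refused whole if a number of a shift passes 62.5 or a number of a turn 0.188, either way. A call with a gripper value outside its range is refused whole. The fingers move at their own pace and stop on an object; "force" is the grip in N (left out, the last holds). Time passes only in rows, so rows that do not move let the fingers close. It gives the time, the measured TCP pose, the force, the opening and the grip force at its end, in the units of the state.
- status.read_state(): the state, without advancing time (a new reading comes with each control period).
- grab_frame(name): name is "side" or "top"; returns the picture (400x640x3 uint8, red, green, blue); there is no depth.
- camera_model(name): a dict with "fx", "fy", "cx", "cy" (pixels), "k1" (the pictures are not rectified: a ray, as slopes to the right and down, at radius r is drawn at 1 + k1 r^2 times it, then the intrinsics apply), "extrinsics" (4x4, takes a point from camera to world coordinates). Camera axes: x right, y down, z forward; pixel columns grow to the right and rows downward; lengths in mm; the calibration is good to about 2 mm. A picture is of the moment at which its call begins. camera_model takes no time and is no camera call.
- job_done(): hands the job in; it is judged then, once.
The state is a dict: "time_s": time; "joint_pos": joint angles; "joint_vel": joint speeds; "tau": joint torques, N m; "ee_pos": TCP position; "eef_rot": TCP orientation; "wrist_force": force on the tool from outside, world axes, zero at the start; "moment": the same for the moment, N m; "finger_gap": opening from 0.0 (shut) to 1.0 (fully open); "finger_force": force on a finger pad.
Only numpy, scipy, OpenCV 4.12 (cv2) and the standard library are available. Lean on these libraries where they do the work, as an engineer would, in place of code of your own. Each camera call takes 0.05 s, during which the arm holds its last target. There are 200 camera calls.

## Working session

There is one attempt and no reset: what is moved stays moved. The work goes in short steps, Python scripts to look and compute and a tool call to move; the robot and the scene stay as the last step left them, time stands still between calls to the robot, and variables do not carry over. Pictures are saved under pics/ and viewed, at most 10 in all, crops included, and the job is handed in when it is done.

Besides the shell and the picture viewer there is one more tool, called after "Request:" as name(argument=value, ...) on one line, values as JSON. arm_command: Moves the arm, as the interface text tells. Its arguments: {"type":"object","properties":{"gripper":{"type":"array","items":{"type":"number"}},"dp":{"type":"array","items":{"type":"array","items":{"type":"number"}}},"delta_rot":{"type":"array","items":{"type":"array","items":{"type":"number"}}},"force":{"type":"number"}},"required":["gripper","dp","delta_rot"]}

```bash
mkdir -p pics
python3 - <<'E'
from station import status, grab_frame, camera_model
import cv2
for n in("side","top"):
    cv2.imwrite(f"pics/{n}0.png",grab_frame(n)[:,:,::-1]); print(n,camera_model(n))
s=status.read_state();print(s)
E
```

```text
side {'fx': 405.6134574772537, 'fy': 405.6134574772537, 'cx': 320.5286834152154, 'cy': 197.51053848991532, 'k1': -0.03848484270001765, 'extrinsics': array([[-1.84784266e-01,  7.63705493e-01, -6.18553713e-01,
         1.46126271e+03],
       [ 9.82769910e-01,  1.40869183e-01, -1.19662765e-01,
         8.14322768e+01],
       [-4.25195451e-03, -6.30007773e-01, -7.76577187e-01,
         1.17312070e+03],
       [ 0.00000000e+00,  0.00000000e+00,  0.00000000e+00,
         1.00000000e+00]])}
top {'fx': 372.3487937588568, 'fy': 372.3487937588568, 'cx': 320.77199491069877, 'cy': 194.03469516035076, 'k1': -0.015270665288836584, 'extrinsics': array([[ 1.15796935e-02, -9.94708196e-01,  1.02085822e-01,
         4.99816539e+02],
       [-9.99917748e-01, -1.09559941e-02,  6.66815343e-03,
        -5.81561820e+01],
       [-5.51441521e-03, -1.02154641e-01, -9.94753246e-01,
         1.06708486e+03],
       [ 0.00000000e+00,  0.00000000e+00,  0.00000000e+00,
         1.00000000e+00]])}
{'time_s': 0.1, 'joint_pos': array([ 1.14340041e+00,  4.91489620e-01,  1.55937820e+00, -1.96232340e-05,
        1.09173559e+00, -1.05588323e-01]), 'joint_vel': array([-0.0002847 ,  0.00040946, -0.00108153,  0.00079989, -0.00047326,
       -0.00174828]), 'tau': array([ 1.76485162e-03, -6.13620114e+01, -2.58603036e+01,  6.93443790e-02,
        4.70304047e-02, -4.71136900e-05]), 'ee_pos': array([197.56939757, 592.74287967, 236.12973446]), 'eef_rot': array([-1.24693655e-04,  1.60205907e-01,  9.87083488e-01, -4.89832355e-04]), 'wrist_force': array([-0.00322832, -0.07269708, -0.29045542]), 'moment': array([ 0.06627089, -0.01501512,  0.03803751]), 'finger_force': 0.0, 'finger_gap': 1.0012846198054717}
```

View pics/side0.png

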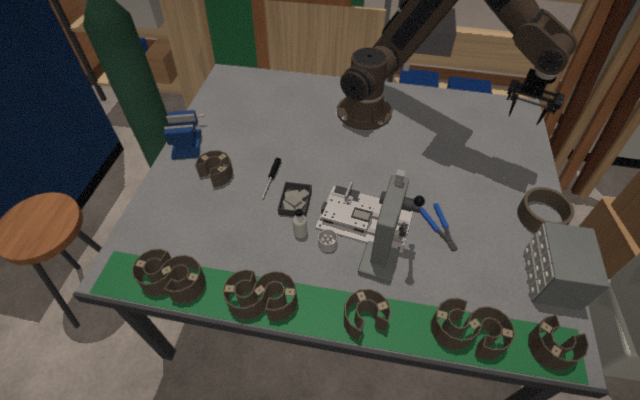

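View pics/top0.png

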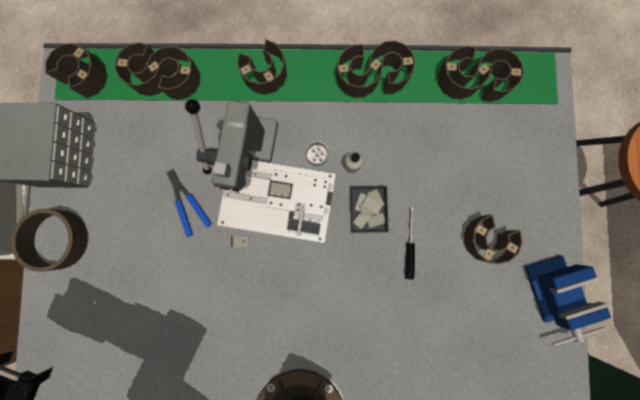

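The press sits around (275,205) in the top view and (365,220) in the side view. The slide runs to image left (world +y), and the thumb bar and push plate are near (300,218). I'll enlarge both views.

Run:
```python
import cv2,numpy as np
a=cv2.imread("pics/top0.png")[150:260,205:350]; b=cv2.imread("pics/side0.png")[170:280,300:445]
f=lambda i:cv2.resize(i,None,fx=5.5,fy=5.4,interpolation=cv2.INTER_CUBIC)
cv2.imwrite("pics/topz.png",f(a)); cv2.imwrite("pics/sidez.png",f(b))
```

```text
(no output)
```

View pics/topz.png

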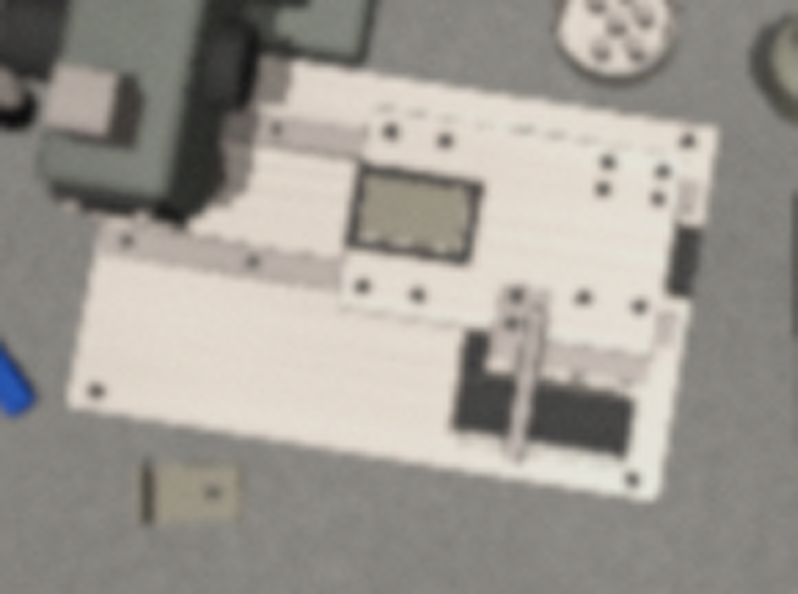

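View pics/sidez.png

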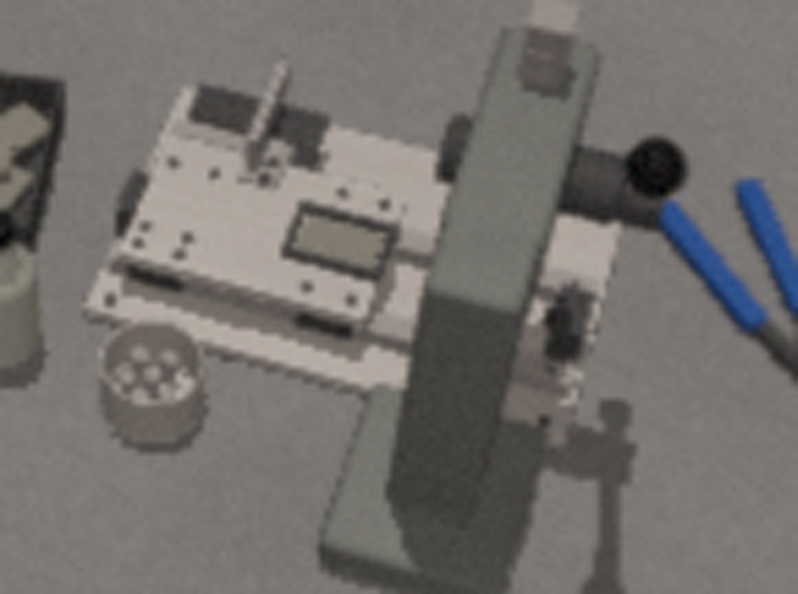

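The top crop shows the base plate corners at (68,405), (660,498) and (715,125), and the nest with its blank at (415,215). The push plate's top runs from (516,455) to (537,300). The dark catch spans (455..632, 330..455).

```bash
cat > h.py <<'E'
import numpy as np,cv2
from station import camera_model
from scipy.optimize import brentq
def ray(n,uv):
    c=camera_model(n); d=np.array([(uv[0]-c['cx'])/c['fx'],(uv[1]-c['cy'])/c['fy']]); rd=np.hypot(*d)
    r=brentq(lambda r:r*(1+c['k1']*r*r)-rd,0,2); d=d*r/rd; E=c['extrinsics']
    return E[:3,3],E[:3,:3]@np.array([d[0],d[1],1])
def plane(n,uv,z):
    o,d=ray(n,uv); return (o+d*(z-o[2])/d[2])[:2]
def proj(n,P):
    c=camera_model(n);E=c['extrinsics'];q=E[:3,:3].T@(np.array(P)-E[:3,3]);s=q[:2]/q[2];s=s*(1+c['k1']*(s@s))
    return [s[0]*c['fx']+c['cx'],s[1]*c['fy']+c['cy']]
E
python3 - <<'E'
from h import *
def crop(u,v,o): return ((u+.5)/5.5-.5+o[0],(v+.5)/5.4-.5+o[1])
T=(205,150);S=(300,170)
M=np.array([[-125,155],[-125,-155],[75,-155]])
W=np.array([plane("top",crop(*p,T),12) for p in[(68,405),(660,498),(715,125)]])
# rigid fit
m=M.mean(0);w=W.mean(0);A=(M-m);B=(W-w)
th=np.arctan2((A[:,0]*B[:,1]-A[:,1]*B[:,0]).sum(),(A*B).sum())
R=np.array([[np.cos(th),-np.sin(th)],[np.sin(th),np.cos(th)]]);t=w-R@m
print("origin",t,"yaw",th,"res",W-(M@R.T+t))
f=lambda p:R.T@(p-t)
print("side corners", [f(plane("side",crop(*p,S),12)) for p in[(190,88),(88,308)]])
print("plate top outer/inner",f(plane("top",crop(514,457,T),78)),f(plane("top",crop(537,300,T),78)), "side",f(plane("side",crop(283,66,S),78)))
print("nest",f(plane("top",crop(415,215,T),51)),f(plane("side",crop(340,240,S),51)))
print("bar corners",[f(plane("top",crop(*p,T),44)) for p in[(632,455),(455,430),(630,380)]])
np.savez("fix.npz",R=R,t=t,th=th)
E
```

```text
origin [618.71022228  72.38248278] yaw -0.14280468613349848 res [[ 0.80170094 -1.61485379]
 [ 0.23217043 -0.13632948]
 [-1.03387137  1.75118326]]
side corners [array([-127.13688155, -149.41971349]), array([  71.86846972, -153.98404915])]
plate top outer/inner [-114.26685986  -82.18992993] [-36.54214788 -80.89366132] side [-110.34047626  -81.93343324]
nest [ -1.37922898 -11.94805245] [ -2.97622662 -12.22338706]
bar corners [array([-104.76747762, -137.78444614]), array([-105.87485591,  -48.78594757]), array([ -67.48382212, -130.95979307])]
```

Request:
arm_command(gripper=[0, 0, 0, 0, 0, 0, 0, 0, 0, 0, 0, 0, 0, 0, 0, 0], dp=[[-35, -34.5, 0], [-35, -34.5, 0], [-35, -34.5, 0], [-35, -34.5, 0], [-35, -34.5, 0], [-35, -34.5, 0], [-35, -34.5, 0], [-35, -34.5, 0], [-35, -34.5, 0], [-35, -34.5, 0], [-35, -34.5, 0], [-35, -34.5, 0], [-35, -34.5, 0], [-35, -34.5, 0], [0, 0, 0], [0, 0, 0]], delta_rot=[[0, 0, 0], [0, 0, 0], [0, 0, 0], [0, 0, 0], [0, 0, 0], [0, 0, 0], [0, 0, 0], [0, 0, 0], [0, 0, 0], [0, 0, 0], [0, 0, 0], [0, 0, 0], [0, 0, 0], [0, 0, 0], [0, 0, -0.179], [0, 0, 0]])

```text
time_s: 2.1
ee_pos: [509.6, -20.6, 236.3]
eef_rot: [-0.0, 0.072, 0.997, 0.0]
wrist_force: [1.0, 0.5, 0.0]
finger_gap: 0.006
finger_force: 0.0
```

```bash
cat > g.py <<'E'
from h import *
from station import status
from scipy.spatial.transform import Rotation as Ro
F=np.load("fix.npz")
def rep():
    s=status.read_state();q=s['eef_rot'];A=Ro.from_quat([q[1],q[2],q[3],q[0]]).as_matrix()
    p=s['ee_pos'];f=F['R'].T@(p[:2]-F['t'])
    print("t",s['time_s'],"world",p.round(1),"fix",f.round(1),"tipz",round(p[2]+22*A[2,2]*1,1),"tool y ang err",np.degrees(np.arctan2(A[1,1],A[0,1])-F['th'])-90,"z",A[:,2].round(3),"F fix",(F['R'].T@s['wrist_force'][:2]).round(1),s['wrist_force'][2].round(1),"gap",s['finger_gap'])
E
python3 -c "from g import *;rep()"
```

```text
t 2.1 world [509.6 -20.6 236.3] fix [ -94.8 -107.6] tipz 214.3 tool y ang err -0.1074935197971314 z [-0.001  0.    -1.   ] F fix [0.9 0.7] 0.0 gap 0.005939938536943584
```

Request:
arm_command(gripper=[0, 0, 0, 0, 0, 0], dp=[[-3, 0, 35], [0, 0, 40], [0, 0, 40], [0, 0, 25], [0, 0, 14], [0, 0, 0]], delta_rot=[[0, 0, 0], [0, 0, 0], [0, 0, 0], [0, 0, 0], [0, 0, 0], [0, 0, 0]])

```text
time_s: 2.85
ee_pos: [512.5, -20.3, 82.3]
eef_rot: [-0.001, 0.072, 0.997, 0.0]
wrist_force: [-0.0, -0.4, 0.8]
finger_gap: 0.007
finger_force: 0.0
```

Run:
```python
from g import *
from station import grab_frame
rep()
a=grab_frame("top")[170:250,255:355,::-1];b=grab_frame("side")[140:230,310:390,::-1]
f=lambda i:cv2.resize(i,(400,400*i.shape[0]//i.shape[1]),interpolation=cv2.INTER_CUBIC)
a,b=f(a),f(b);h=max(len(a),len(b));c=np.zeros((h,800,3),np.uint8);c[:len(a),:400]=a;c[:len(b),400:]=b
cv2.imwrite("pics/app.png",c)
```

```text
t 2.85 world [512.5 -20.3  82.3] fix [ -91.9 -106.8] tipz 60.3 tool y ang err -0.0691850075951379 z [-0.001  0.    -1.   ] F fix [ 0.  -0.4] 0.8 gap 0.007394533205075031
```

View pics/app.png

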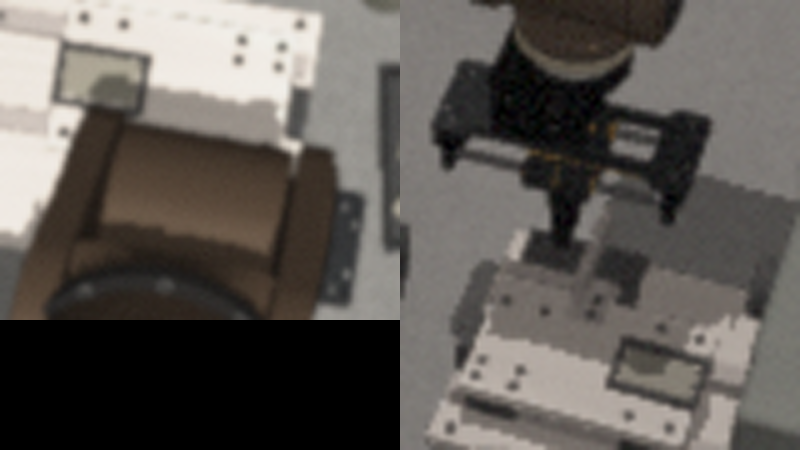

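The closed fingers are at about (563,240) in the right half, over the dark bar and behind the push plate at (590,250). Nothing is touched yet. Before pushing I'll check the wrist's clearance to the press head.

Run:
```python
from h import *
F=np.load("fix.npz");f=lambda n,p,z:(F['R'].T@(plane(n,p,z)-F['t'])).round(0)
for u,v in[(90,130),(300,150),(330,155),(110,150)]:
    print((u,v),[(z,f("top",(255+u/4,170+v/4),z)) for z in(200,250,300)])
# side view: find heights of cream ring / link at fixture x=-50 and -92 planes
for u,v in[(575,65),(520,60),(630,60),(575,0),(680,10)]:
    o,d=ray("side",(310+(u-400)/5,140+v/5)); n=F['R']@[1,0]
    for X in(-92,-50):
        k=(X-n@(o[:2]-F['t']))/(n@d[:2]);P=o+k*d;print((u,v),X,"y",(F['R'].T@(P[:2]-F['t']))[1].round(),"z",P[2].round())
```

```text
(90, 130) [(200, array([-47., -31.])), (250, array([-50., -37.])), (300, array([-53., -44.]))]
(300, 150) [(200, array([ -40., -154.])), (250, array([ -43., -153.])), (300, array([ -47., -153.]))]
(330, 155) [(200, array([ -40., -172.])), (250, array([ -43., -170.])), (300, array([ -47., -169.]))]
(110, 150) [(200, array([-57., -44.])), (250, array([-59., -50.])), (300, array([-62., -56.]))]
(575, 65) -92 y -106.0 z 232.0
(575, 65) -50 y -95.0 z 275.0
(520, 60) -92 y -144.0 z 225.0
(520, 60) -50 y -131.0 z 268.0
(630, 60) -92 y -70.0 z 248.0
(630, 60) -50 y -61.0 z 290.0
(575, 0) -92 y -108.0 z 289.0
(575, 0) -50 y -98.0 z 329.0
(680, 10) -92 y -41.0 z 301.0
(680, 10) -50 y -33.0 z 341.0
```

Request:
arm_command(gripper=[0, 0, 0, 0, 0], dp=[[3, 0, 10], [0, 0, 6], [0, 0, 5], [0, 0, 5], [0, 0, 0]], delta_rot=[[0, 0, 0], [0, 0, 0], [0, 0, 0], [0, 0, 0], [0, 0, 0]])

```text
time_s: 3.58
ee_pos: [509.6, -20.2, 56.4]
eef_rot: [-0.0, 0.071, 0.997, 0.0]
wrist_force: [-3.0, 0.7, 6.7]
finger_gap: 0.006
finger_force: 3.3
```

```bash
python3 -c "from g import *;rep()"
```

```text
t 3.575 world [509.6 -20.2  56.4] fix [ -94.9 -107.2] tipz 34.4 tool y ang err -0.004428357409651085 z [-0.001  0.    -1.   ] F fix [-3.1  0.3] 6.7 gap 0.005651213663808918
```

Request:
arm_command(gripper=[0, 0, 0, 0, 0], dp=[[0, 4, 0], [0, 4, 0], [0, 4, 0], [0, 4, 0], [0, 0, 0]], delta_rot=[[0, 0, 0], [0, 0, 0], [0, 0, 0], [0, 0, 0], [0, 0, 0]])

```text
time_s: 4.2
ee_pos: [512.6, -4.7, 56.9]
eef_rot: [0.001, 0.071, 0.997, -0.0]
wrist_force: [-0.4, -2.8, 6.1]
finger_gap: 0.007
finger_force: 3.2
```

```bash
python3 -c "from g import *;rep()"
```

```text
t 4.2 world [512.6  -4.7  56.9] fix [-94.1 -91.4] tipz 34.9 tool y ang err 0.008991920996123781 z [ 0.001 -0.    -1.   ] F fix [-0.  -2.9] 6.1 gap 0.0067397279969756635
```

Request:
arm_command(gripper=[0, 0, 0, 0, 0, 0, 0, 0, 0, 0, 0, 0, 0, 0, 0, 0, 0], dp=[[0, 3, 0], [0, 4, 0], [0, 5, 0], [0, 5, 0], [0, 5, 0], [0, 5, 0], [0, 5, 0], [0, 5, 0], [0, 5, 0], [0, 5, 0], [0, 5, 0], [0, 5, 0], [0, 5, 0], [0, 5, 0], [0, 4, 0], [0, 3, 0], [0, 0, 0]], delta_rot=[[0, 0, 0], [0, 0, 0], [0, 0, 0], [0, 0, 0], [0, 0, 0], [0, 0, 0], [0, 0, 0], [0, 0, 0], [0, 0, 0], [0, 0, 0], [0, 0, 0], [0, 0, 0], [0, 0, 0], [0, 0, 0], [0, 0, 0], [0, 0, 0], [0, 0, 0]])

```text
time_s: 6.32
ee_pos: [523.1, 68.7, 56.6]
eef_rot: [0.001, 0.071, 0.997, 0.0]
wrist_force: [1.1, -2.3, 0.8]
finger_gap: 0.005
finger_force: 0.7
```

Run:
```python
from g import *
from station import grab_frame
rep()
a=grab_frame("top")[150:250,205:345,::-1];b=grab_frame("side")[130:240,310:430,::-1]
f=lambda i:cv2.resize(i,(400,400*i.shape[0]//i.shape[1]),interpolation=cv2.INTER_CUBIC)
a,b=f(a),f(b);h=max(len(a),len(b));c=np.zeros((h,800,3),np.uint8);c[:len(a),:400]=a;c[:len(b),400:]=b
cv2.imwrite("pics/push.png",c)
```

```text
t 6.325 world [523.1  68.7  56.6] fix [-94.1 -17.2] tipz 34.6 tool y ang err -0.006073977728945579 z [ 0.001 -0.    -1.   ] F fix [ 1.4 -2.1] 0.8 gap 0.004931851251396201
```

View pics/push.png

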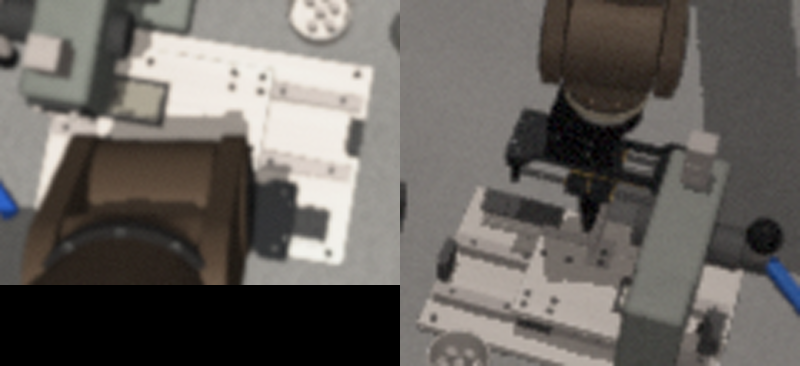

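The carriage has moved under the head with the blank still in its nest at (138,98). Its rear edge is at about (265,110) in the left half, and the finger is clear of the bar. Next I measure how far it has travelled.

Run:
```python
from h import *
F=np.load("fix.npz");f=lambda p:F['R'].T@(plane("top",p,49)-F['t'])
c0=lambda u,v:((u+.5)/5.5+204.5,(v+.5)/5.4+149.5); c1=lambda u,v:((u+.5)*.35+204.5,(v+.5)*.35+149.5)
for a,b in[((662,172),(263,77)),((608,162),(236,73)),((603,188),(233,87)),((657,198),(260,91))]: print(f(c1(*b))-f(c0(*a)))
```

```text
[ 1.34312661 79.13072581]
[ 0.25803395 78.02791336]
[-6.00285634e-02  7.82708271e+01]
[ 1.02282922 79.37259365]
```

Request:
arm_command(gripper=[0, 0, 0, 0, 0, 0, 0], dp=[[0, 3, 0], [0, 4, 0], [0, 4, 0], [0, 4, 0], [0, 3, 0], [0, 2, 0], [0, 0, 0]], delta_rot=[[0, 0, 0], [0, 0, 0], [0, 0, 0], [0, 0, 0], [0, 0, 0], [0, 0, 0], [0, 0, 0]])

```text
time_s: 7.3
ee_pos: [525.1, 88.9, 56.5]
eef_rot: [-0.0, 0.071, 0.997, 0.0]
wrist_force: [-0.2, 0.5, 0.0]
finger_gap: 0.004
finger_force: 0.0
```

```bash
cat > m.py <<'E'
from g import *
from station import grab_frame
import sys
rep()
I={n:grab_frame(n)[:,:,::-1] for n in("top","side")}
a=I["top"][150:250,205:345];b=I["side"][160:240,340:440]
# carriage rear edge (z 49) along fixture y at two x lines: profile of grey level
g=cv2.cvtColor(I["top"],cv2.COLOR_BGR2GRAY)
f=lambda i:cv2.resize(i,(400,400*i.shape[0]//i.shape[1]),interpolation=cv2.INTER_CUBIC)
a,b=f(a),f(b);h=max(len(a),len(b));c=np.zeros((h,800,3),np.uint8);c[:len(a),:400]=a;c[:len(b),400:]=b
cv2.imwrite("pics/%s.png"%sys.argv[1],c)
# template track of the hole group from the first picture
t0=cv2.imread("pics/top0.png",0)[174:192,308:332]
r=cv2.matchTemplate(g[165:200,265:345],t0,cv2.TM_CCOEFF_NORMED);_,v,_,(x,y)=cv2.minMaxLoc(r)
k=np.polyfit([-1,0,1],r[y,x-1:x+2],2) if 0<x<r.shape[1]-1 else [1,0,0]
px=265+x-k[1]/2/k[0]
q=lambda p:F['R'].T@(plane("top",p,49)-F['t'])
print("match",v,"carriage",(q((px+12,165+y+9))-q((320,183))).round(1))
E
python3 m.py push2
```

```text
t 7.3 world [525.1  88.9  56.5] fix [-95.   3.] tipz 34.5 tool y ang err 0.01192613184892366 z [-0.001  0.    -1.   ] F fix [-0.2  0.5] 0.0 gap 0.004425568428592298
match 0.8066096305847168 carriage [  1.4 100.5]
```

Request:
arm_command(gripper=[0, 0, 0, 0, 0, 0, 0, 0, 0, 0, 0, 0, 0], dp=[[0, -5, 0], [0, -7, 0], [0, 0, -15], [0, 0, -30], [0, 0, -40], [20, 0, -40], [40, 0, -30], [50, 0, 0], [50, -20, 0], [0, -50, 0], [0, -50, 0], [0, -50, 0], [0, 0, 0]], delta_rot=[[0, 0, 0], [0, 0, 0], [0, 0, 0], [0, 0, 0], [0, 0, 0], [0, 0, 0], [0, 0, 0], [0, 0, 0], [0, 0, 0], [0, 0, 0], [0, 0, 0], [0, 0, 0], [0, 0, 0]])

```text
time_s: 9.02
ee_pos: [340.8, -71.2, 212.4]
eef_rot: [0.001, 0.074, 0.997, -0.0]
wrist_force: [0.3, 0.3, 0.8]
finger_gap: 0.006
finger_force: 0.0
```

```bash
python3 m.py fin
```

```text
t 9.025 world [340.8 -71.2 212.4] fix [-254.7 -181.7] tipz 190.4 tool y ang err -0.31770665905820294 z [ 0.001 -0.001 -1.   ] F fix [0.3 0.3] 0.8 gap 0.006027542205339515
match 0.8033037781715393 carriage [  1.4 100.5]
```

View pics/fin.png

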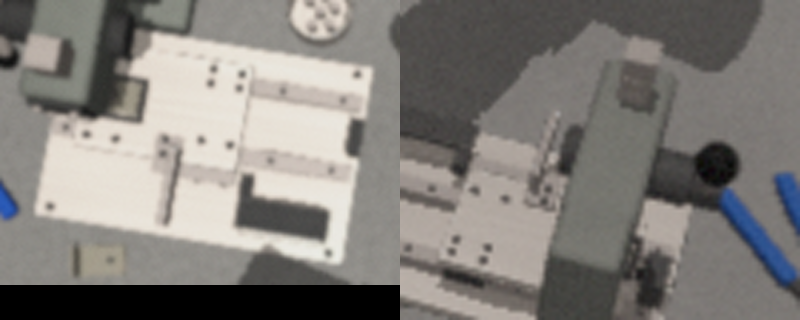

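In the final view the strip's rear end at about (238,178) lies just ahead of the visible tongue at (246,182). The carriage is at about 99–100 mm, the blank is in its nest at (130,98), the bent tab looks undisturbed, and the hand is clear.

```bash
python3 -c "from station import job_done;print(job_done())"
```

```text
the job is handed in; nothing more can be done
None
```

The job is handed in: I held the catch down and pushed the carriage past it to about 100 mm, with the blank still in its nest and the hand clear. By position the strip is about 5 mm past the tongue, so the catch should be up; the pictures are too coarse to confirm its height.

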